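Set the toppled shaving mirror up at full height

ROBOT

A 6-joint arm with a two-finger parallel gripper is mounted at the origin on the work surface. World frame = base frame: x ahead of the robot, y to its left, z up, the work surface at z = 0. Lengths are in m, angles in rad, forces in N, time in s.
With the tool pointing down it reaches from about 0.3 to 0.825 m from the base axis. Payload 5.4 kg.
Tool frame: the origin (TCP) lies on the centre line of the jaws, within the pads' length; the fingertips stand r.nose_length ahead of it and the grasp point (between the pads) lies 5 mm behind it (r.nose_length is the distance from the TCP to the fingertips, in m); z points along the fingers, y is the line along which they close (so a half turn about z gives the same grasp; the last joint's range is limited). The gripper opens to 92 mm and grips with 3 to 60 N. Pads are 20 mm wide; open, the fingers measure 128 mm over their backs; the gripper's body (75 mm by 189 mm) begins 69 mm behind the grasp point.
Start: joints at [-1.503, 0.158, 1.597, -0, 1.386, -0.21], TCP at [0.158, -0.553, 0.229] pointing down, gripper open.
Joint ranges: [-2.91, 2.91], [-0.94, 2.29], [0.18, 2.7], [-1.29, 4.43], [0.17, 2.64], [-3, 3]. Speed limits (rad/s): [2.57, 2.57, 3.14, 3.14, 3.14, 3.14].

INTERFACE

Orientations are given as a rotation vector (axis times angle).
In Python, from rig import get_state, eyes, r, spotter gives the robot as it stands.
- The arm moves only by the tool send_rows, never from a script. Its argument "commands" is one flat list of numbers, 7 for each row, row after row: the turn, a rotation vector about the tool's x, y, z in degrees, then the shift along the tool's x, y, z in mm, then the finger opening in mm, from 0 to 91.9. A call has 1 to 5 rows; each row shifts and turns the commanded pose from where the row before left it, along the tool's axes as they then stand; what a row does not reach is not made up. A row lasts 1/8 s, in which the tool goes at most 62.5 mm and 10.7 degrees, less where a joint would pass 70% of its speed; a pose out of reach is approached as far as the arm can. A call is refused whole if a number of a shift passes 62.5 or a number of a turn 10.7, either way. A call with a gripper value outside its range is refused whole. The fingers move at their own pace and stop on an object; "newtons" is the grip in N (left out, the last holds). Time passes only in rows, so rows that do not move let the fingers close. It gives the time, the measured TCP pose, the force, the opening and the grip force at its end, in the units of the state.
- get_state(): the state, without advancing time (a new reading comes with each control period).
- eyes.snapshot(name): name is "scene" or "top"; returns (picture, depth): 384x512x3 uint8, red, green, blue; 384x512 float32, m along the optical axis (not along the pixel's ray), 0 where there is no reading.
- eyes.camera_info(name): a dict with "fx", "fy", "cx", "cy" (pixels), "origin" and "attitude" of the camera in the world. Camera axes: x right, y down, z forward; pixel columns grow to the right and rows downward; lengths in m; the calibration is good to about 2 mm. A picture is of the moment at which its call begins. camera_info takes no time and is no camera call.
- r.job_done(): hands the job in; it is judged then, once.
Trained networks look in the newest picture that a camera, given by its name, has taken for a name from the list of things; names that differ only in an ending like _2 or _b are one class to them, and where a whole thing is asked for, a point or a joint stands for the part that bears it (a point fixed in the world has none). Each returns a list of dicts, best first, with "conf" (0 to 1); they miss things now and then, are a little off and sometimes report something else, mostly with a low value. They report only what shows in the picture. A call takes as long as a camera call. They do not tell look-alikes from the thing itself.
- spotter.find_in(thing, camera): "uv" ([column, row] in pixels, amid what is visible of it).
- spotter.silhouettes(thing, camera): "mask" (384x512 bool, what is visible of it) and "uv" ([column, row] in pixels, amid what is visible of it).
- spotter.pinpoint(thing, camera): "uv" ([column, row] in pixels: a listed point, or the origin of a listed thing).
The state is a dict: "t": time; "joint_pos": joint angles; "dq": joint speeds; "tau": joint torques, N m; "position": TCP position; "ee_rot": TCP orientation; "ft_force": force on the tool from outside, world axes, zero at the start; "moment": the same for the moment, N m; "width": opening from 0.0 (shut) to 1.0 (fully open); "gripper_force": force on a finger pad.
Only numpy, scipy, OpenCV 4.12 (cv2) and the standard library are available. Lean on these libraries where they do the work, as an engineer would, in place of code of your own. Each camera call takes 0.05 s, during which the arm holds its last target. There are 200 camera calls.

TASK

The telescopic shaving mirror has been knocked over on the ledge. Stand it upright with its base flat on the ledge, sliding it clear first if something is in the way there, and draw its head up until the lock button clicks out of the hole in the tube, so that it stays up by itself. Leave the rack and the other toilet things where they are.

Things in the scene. Friction and masses are not known exactly. Their poses are not given: they have to be found in the camera images.
- mirror: the toppled mirror's chrome base, a heavy disc 110 mm across, 12 mm thick, with a tube 22 mm across on its middle up to 105 mm above the underside (collar 26 mm across at the top). Origin: centre of the base's underside. Its own axes are level at the start (z up, head towards -x and 11 degrees down): take the tube's direction from head
- head (a point): centre of the mirror head, a stiff round disc 110 mm across, 14 mm thick, on top of the sliding post (15 mm across); 180 mm above the base's underside with the post in (lower rim 125, upper rim 235 mm up). z: along the tube from base to head; x: square to the mirror's faces, on the side of the button hole (hole 90 mm above the underside). Starts with x up, z towards the robot, resting on the ledge
- post (a joint): how far the post is drawn out of the tube (m): 0 fully in, 0.070 at its end stop. It takes about 4 N to draw up (weight of the head and rubbing) and stays where it is left; it can no longer slide back once the button is out. The whole mirror weighs 0.9 kg, 0.7 of it the base: it rights itself once within about 55 degrees of upright
- button (a joint): how far the spring lock button stands out (m): 0 inside the tube (not to be seen), about 0.006 when it has sprung out of the hole, which it does at a post extension of about 0.0675. The button is a chrome stud 8 mm across; pressing it would release the post
- rack: chrome rack with four slots, fixed, 60 x 130 mm and 95 mm high, a toothbrush (180 mm high) and a razor (131 mm high) standing in it; origin at the centre of its underside, y along the row of slots, slots open to -x
- comb: plastic comb lying flat, 180 x 32 x 4 mm, long along x; origin at the centre of its underside
- hairbrush: round wooden hairbrush lying bristles up: head 74 mm across, 26 mm high with bristles, centred 65 mm to -x of the origin; handle 22 mm wide, 14 mm high, reaching 100 mm to +x; origin on its underside
- pill_box: closed grey pill organiser with seven lids in a row, 34 x 156 x 22 mm, long along y; origin at the centre of its underside
- soap_dish: clear acrylic soap dish with a bar of soap, 120 x 85 mm, 25 mm high, long along x; origin at the centre of its underside
- tumbler: white ceramic tumbler, 70 mm across, 100 mm high; origin at the centre of its underside
- pump_bottle: pump bottle, 56 mm across, 158 mm high, spout reaching 35 mm to -x; origin at the centre of its underside
- jar: glass jar with a metal lid, 76 mm across, 70 mm high; origin at the centre of its underside
There are look-alikes about, which are no part of the job. Leave any red look-alike of the mirror alone.

How it is judged:
By the outcome, as a careful person would: the job done as asked, in the order asked, and still so for the second after the job is handed in, with the robot touching nothing.
It also fails if it takes over 69 s, if anything falls off the work surface, if the arm or the gripper's body presses on something with over 40 N, if the wrist force passes 120 N, or if a joint passes its speed limit or range.

## Working session

There is one attempt and no reset: what is moved stays moved. The work goes in short steps, Python scripts to look and compute and a tool call to move; the robot and the scene stay as the last step left them, time stands still between calls to the robot, and variables do not carry over. Pictures are saved under pics/ and viewed, at most 13 in all, crops included, and the job is handed in when it is done.

Besides the shell and the picture viewer there is one more tool, called in YAML: its name, and indented under it one key for each argument. send_rows: Moves the arm, as the interface text tells. Its arguments: {"type":"object","properties":{"commands":{"type":"array","items":{"type":"number"}},"newtons":{"type":"number"}},"required":["commands"]}

```bash
mkdir -p pics; ls; cat > h.py <<'E'
import numpy as np,cv2
from rig import get_state,eyes,r,spotter
from scipy.spatial.transform import Rotation as R
def cam(n):
    c=eyes.camera_info(n); a=np.array(c['attitude'],float)
    M=a if a.shape==(3,3) else R.from_rotvec(a).as_matrix()
    return c,M,np.array(c['origin'])
def pts(n,d):
    c,M,o=cam(n); v,u=np.mgrid[:384,:512]
    p=np.stack([(u-c['cx'])/c['fx']*d,(v-c['cy'])/c['fy']*d,d],-1)
    return p@M.T+o
def proj(n,p):
    c,M,o=cam(n); q=(np.array(p)-o)@M
    return q[...,0]/q[...,2]*c['fx']+c['cx'],q[...,1]/q[...,2]*c['fy']+c['cy']
E
python3 - <<'E'
from h import *
print(r.nose_length, get_state())
for n in('scene','top'):
    print(eyes.camera_info(n))
    im,d=eyes.snapshot(n); np.save(n+'_d.npy',d); cv2.imwrite(f'pics/{n}0.png',im[...,::-1])
    P=pts(n,d)
    for t in('mirror','head','rack','comb','hairbrush','pill_box','soap_dish','tumbler','pump_bottle','jar','post'):
        for s in spotter.silhouettes(t,n):
            m=s['mask']&(d>0)
            if m.sum()==0: print(n,t,s['conf'],s['uv'],'nodepth');continue
            q=P[m]; print(n,t,round(s['conf'],2),np.round(s['uv']),m.sum(),np.round(np.percentile(q,[3,50,97],axis=0),3).tolist())
    for t in('mirror','head'):
        print(n,t,'pin',[(round(s['conf'],2),np.round(s['uv'],1)) for s in spotter.pinpoint(t,n)])
a=cv2.imread('pics/scene0.png');b=cv2.imread('pics/top0.png')
E
```

```text
pics
0.014 {'t': 0.0, 'joint_pos': array([-1.50308472e+00,  1.59028138e-01,  1.59821353e+00,  6.17058349e-06,
        1.38619140e+00, -2.10093109e-01]), 'dq': array([ 0.0004447 , -0.00113497,  0.0009826 ,  0.00027206,  0.00024994,
       -0.00047549]), 'tau': array([ 2.14964297e-03, -3.85575628e+01, -3.22105050e+01,  7.02235498e-02,
        3.80387041e-02, -1.40072380e-04]), 'position': array([ 0.15763538, -0.5523552 ,  0.22764001]), 'ee_rot': array([-3.10951722e+00, -4.34716871e-01, -2.15009064e-04]), 'ft_force': array([ 0.20139736,  0.11923693, -1.13426556]), 'moment': array([-0.0656449 , -0.01286369, -0.00871303]), 'gripper_force': 0.0, 'width': 0.9999991162372784}
{'fx': 367.53471364276527, 'fy': 367.53471364276527, 'cx': 255.81256946042825, 'cy': 190.5090987254038, 'origin': array([0.92791119, 0.63078842, 0.85544254]), 'attitude': array([-0.77574775, -2.56962972,  1.12002022])}
scene mirror 0.83 [267. 132.] 1014 [[0.103, -0.461, 0.0], [0.219, -0.381, 0.03], [0.314, -0.294, 0.1]]
scene mirror 0.67 [366. 252.] 1941 [[0.194, 0.225, 0.014], [0.389, 0.283, 0.036], [0.412, 0.338, 0.10
[... 2943 characters left out ...]
top tumbler 0.47 [270. 120.] 778 [[0.661, -0.147, -0.001], [0.715, -0.09, 0.018], [0.777, -0.033, 0.029]]
top pump_bottle 0.87 [302. 105.] 348 [[0.729, -0.237, 0.0], [0.742, -0.21, 0.105], [0.779, -0.189, 0.161]]
top jar 0.83 [303. 133.] 372 [[0.621, -0.24, 0.015], [0.647, -0.208, 0.068], [0.682, -0.177, 0.075]]
top post 0.93 [164. 253.] 836 [[0.182, 0.211, 0.003], [0.229, 0.261, 0.025], [0.283, 0.31, 0.039]]
top post 0.64 [334. 245.] 798 [[0.215, -0.388, 0.012], [0.264, -0.343, 0.026], [0.314, -0.296, 0.038]]
top mirror pin [(0.95, array([256.3, 157.5])), (0.94, array([156.7, 200.5]))]
top head pin [(0.86, array([286.7, 193.2])), (0.83, array([163.4, 250.2])), (0.77, array([332. , 242.8]))]
```

View pics/scene0.png

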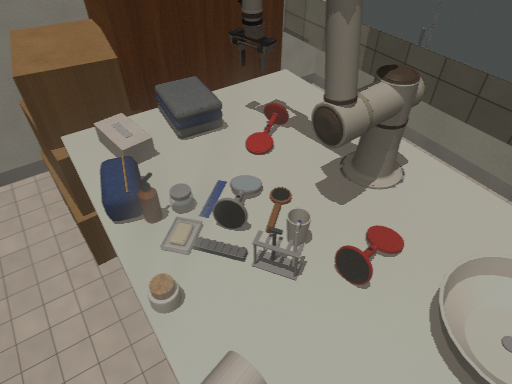

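View pics/top0.png

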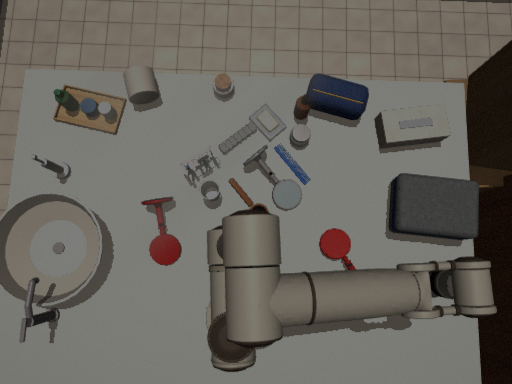

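```bash
python3 - <<'E'
from h import *
a=cv2.imread('pics/scene0.png')[150:290,170:320]; b=cv2.imread('pics/top0.png')[90:220,200:320]
a=cv2.resize(a,(400,373),interpolation=3); b=cv2.resize(b,(400,373),interpolation=3)
# draw nothing; side by side
cv2.imwrite('pics/crop1.png',np.hstack([a,b]))
# base: points of scene in the mirror area, by height
C=[]
for n in('scene','top'):
    d=np.load(n+'_d.npy'); P=pts(n,d)
    for s in spotter.silhouettes('mirror',n)if 0 else []: pass
    m=(d>0)&(P[...,0]>.38)&(P[...,0]<.66)&(P[...,1]>-.23)&(P[...,1]<.03)&(P[...,2]>.03)
    q=P[m]; C.append(q)
    # exclude brush/pill by distance from axis later
Q=np.vstack(C)
h=np.array([.441,-.165])
hi=Q[Q[:,2]>.06]; c=hi[:,:2].mean(0); print('base high pts',len(hi),hi.min(0),hi.max(0),c)
u,sv,vt=np.linalg.svd(hi[:,:2]-c,full_matrices=False);print('base plane dir',vt[0],sv)
dr=np.array([-vt[0][1],vt[0][0]]);print('normal az',np.degrees(np.arctan2(*dr[::-1])))
e=c-h;print('head->base az',np.degrees(np.arctan2(e[1],e[0])),np.hypot(*e))
ax=e/np.hypot(*e);s=(Q[:,:2]-h)@ax;l=(Q[:,:2]-h)@np.array([-ax[1],ax[0]])
for lo in np.arange(.06,.19,.01):
    k=(s>lo)&(s<lo+.01)&(abs(l)<.03)&(Q[:,2]<.08)
    if k.sum(): print(round(lo,2),k.sum(),'lat',np.round(np.percentile(l[k],[5,50,95]),3),'z',np.round(np.percentile(Q[k,2],[5,50,95]),3))
# two-view triangulation of origin & head pins
def tri(ua,ub):
    A=np.zeros((3,3));B=np.zeros(3)
    for n,uv in(('scene',ua),('top',ub)):
        c,M,o=cam(n);v=M@np.array([(uv[0]-c['cx'])/c['fx'],(uv[1]-c['cy'])/c['fy'],1]);v/=np.linalg.norm(v)
        K=np.eye(3)-np.outer(v,v);A+=K;B+=K@o
    return np.linalg.solve(A,B)
print('mirror',tri((230.6,214.6),(256.3,157.5)),'head',tri((245.2,181.4),(286.7,193.2)))
E
```

```text
base high pts 828 [ 0.53254384 -0.22972796  0.06005889] [ 0.65988981 -0.00374197  0.11449338] [ 0.59082906 -0.09603031]
base plane dir [-0.45596148  0.88999951] [2.40353477 0.29885267]
normal az -152.87318512382063
head->base az 24.717679204072 0.1649410914236725
0.06 18 lat [0.015 0.021 0.027] z [0.032 0.038 0.044]
0.07 22 lat [0.013 0.022 0.029] z [0.04  0.046 0.049]
0.08 18 lat [0.016 0.024 0.028] z [0.042 0.046 0.054]
0.09 15 lat [0.019 0.024 0.029] z [0.047 0.048 0.052]
0.1 7 lat [0.023 0.027 0.03 ] z [0.046 0.05  0.054]
0.11 4 lat [0.024 0.026 0.029] z [0.047 0.048 0.054]
0.12 2 lat [0.028 0.029 0.029] z [0.051 0.053 0.055]
0.13 1 lat [0.03 0.03 0.03] z [0.051 0.051 0.051]
0.17 22 lat [0.003 0.025 0.03 ] z [0.064 0.075 0.079]
0.18 97 lat [0.004 0.016 0.028] z [0.033 0.054 0.075]
mirror [ 0.56499255 -0.05286715  0.04045762] head [ 0.43949864 -0.16686542  0.02994049]
```

View pics/crop1.png

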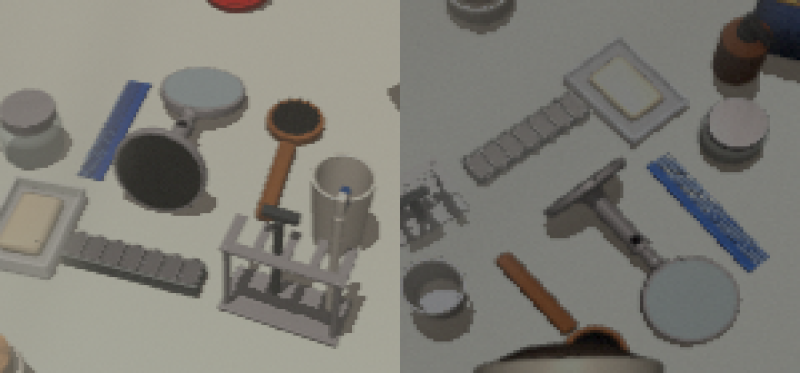

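The scene shows three knocked-over mirrors in scene0.png: chrome at (237,207), red at (366,252) and red at (267,132). The chrome one fits; both red ones are look-alikes. In the crop, its button hole faces up, and the pill box lies right behind the base, so the mirror has to come towards the head side before it is righted.

```bash
python3 - <<'E'
from h import *
h=np.array([.441,-.165]);az=np.radians(42)
Q=np.vstack([ (lambda P,d:P[(d>0)])(pts(n,np.load(n+'_d.npy')),np.load(n+'_d.npy')) for n in('scene','top')])
for it in range(3):
    ax=np.array([np.cos(az),np.sin(az)]);nl=np.array([-ax[1],ax[0]])
    s=(Q[:,:2]-h)@ax;l=(Q[:,:2]-h)@nl
    k=(s>.07)&(s<.155)&(abs(l)<.016)&(Q[:,2]>.025)&(Q[:,2]<.075)
    p=np.polyfit(s[k],l[k],1);az+=np.arctan(p[0]);print(k.sum(),p,np.degrees(az))
    h=h+nl*p[1]
ax=np.array([np.cos(az),np.sin(az)]);nl=np.array([-ax[1],ax[0]])
s=(Q[:,:2]-h)@ax;l=(Q[:,:2]-h)@nl
for lo in np.arange(.05,.21,.01):
    k=(s>lo)&(s<lo+.01)&(abs(l)<.05)&(Q[:,2]>.012)
    if k.sum(): print(round(lo,2),k.sum(),'lat',np.round(np.percentile(l[k],[5,50,95]),3),'z',np.round(np.percentile(Q[k,2],[5,50,95]),3))
print(h,'grip',h+ax*.123, 'base',h+ax*.177)
k=(s>.145)&(s<.2)&(abs(l)<.07)&(Q[:,2]>.05);print('disc lat',np.percentile(l[k],[1,99]),'smax',s[k].max(),Q[k].mean(0))
E
```

```text
195 [-0.02580296  0.00369654] 40.521927422417306
196 [ 1.14251352e-03 -8.65833047e-05] 40.58738859694297
196 [ 8.65639599e-05 -9.33481028e-06] 40.59234834648959
0.05 28 lat [-0.014 -0.     0.008] z [0.027 0.037 0.043]
0.06 24 lat [-0.009 -0.001  0.006] z [0.032 0.037 0.042]
0.07 21 lat [-0.01   0.001  0.009] z [0.038 0.044 0.049]
0.08 35 lat [-0.011  0.001  0.01 ] z [0.036 0.045 0.051]
0.09 31 lat [-0.01   0.001  0.009] z [0.04  0.047 0.05 ]
0.1 29 lat [-0.01   0.001  0.009] z [0.04  0.049 0.053]
0.11 18 lat [-0.01   0.     0.008] z [0.045 0.05  0.055]
0.12 16 lat [-0.01  -0.001  0.007] z [0.046 0.053 0.056]
0.13 18 lat [-0.01  -0.001  0.008] z [0.048 0.056 0.061]
0.14 19 lat [-0.011 -0.     0.009] z [0.048 0.055 0.062]
0.15 25 lat [-0.009  0.002  0.013] z [0.055 0.063 0.106]
0.16 157 lat [-0.036  0.006  0.044] z [0.067 0.101 0.109]
0.17 374 lat [-0.042  0.004  0.045] z [0.057 0.08  0.101]
0.18 369 lat [-0.042 -0.001  0.044] z [0.018 0.039 0.062]
0.19 26 lat [-0.031 -0.008  0.021] z [0.013 0.017 0.023]
[ 0.43858886 -0.16232584] grip [ 0.53198992 -0.08229309] base [ 0.57299527 -0.04715676]
disc lat [-0.04970199  0.05298523] smax 0.1864084646497357 [ 0.5679051  -0.04742679  0.07961502]
```

send_rows:
  commands: [0,0,0,0,0,-40,60,0,0,0,0,0,0,60]

```text
t: 1.65
position: [0.1578, -0.5549, 0.2723]
ee_rot: [3.104, 0.434, -0.001]
ft_force: [0.4, -0.3, -0.1]
width: 0.806
gripper_force: 0.0
```

```bash
cat >> h.py <<'E'
d2=np.array([-.7593,-.6508,0.]);UP=np.array([0,0,1.])
def frame(back,y):
    z=-np.array(back,float);z/=np.linalg.norm(z);y=np.array(y,float);y-=y@z*z;y/=np.linalg.norm(y)
    return np.stack([np.cross(y,z),y,z],1)
def plan(Rt,pt,N,cur=None):
    s=get_state() if cur is None else None
    R0,p0=(R.from_rotvec(s['ee_rot']),s['position']) if cur is None else cur
    rv=(R0.inv()*R.from_matrix(Rt)).as_rotvec()
    print('now',np.round(p0,3),'turn',np.round(np.degrees(rv),1),'dist',np.linalg.norm(np.array(pt)-p0))
    Rk=R0
    for k in range(N):
        print(np.round(np.degrees(rv/N),1).tolist(),np.round(Rk.inv().apply((np.array(pt)-p0)/N)*1e3,0).astype(int).tolist())
        Rk=Rk*R.from_rotvec(rv/N)
    return Rk,np.array(pt)
E
python3 - <<'E'
from h import *
e=np.radians(40);Rt=frame(np.cos(e)*d2+np.sin(e)*UP,[.6508,-.7593,0])
g=np.array([.532,-.082,.042]);z=Rt[:,2];print(Rt)
c=plan(Rt,g-.13*z+[0,0,.06],10)
plan(Rt,g-.1*z,2,c)
E
```

```text
[[ 4.88038766e-01  6.50774903e-01  5.81644383e-01]
 [ 4.18300578e-01 -7.59270719e-01  4.98530442e-01]
 [ 7.66056649e-01  1.22073421e-17 -6.42773063e-01]]
now [ 0.158 -0.555  0.272] turn [ 11.1  49.4 -22.9] dist 0.5130050766889679
[1.1, 4.9, -2.3] [40, -31, 8]
[1.1, 4.9, -2.3] [40, -29, 12]
[1.1, 4.9, -2.3] [40, -27, 16]
[1.1, 4.9, -2.3] [40, -25, 20]
[1.1, 4.9, -2.3] [39, -23, 24]
[1.1, 4.9, -2.3] [37, -21, 28]
[1.1, 4.9, -2.3] [36, -19, 32]
[1.1, 4.9, -2.3] [33, -17, 35]
[1.1, 4.9, -2.3] [31, -15, 38]
[1.1, 4.9, -2.3] [28, -13, 41]
now [ 0.456 -0.147  0.186] turn [-0. -0. -0.] dist 0.08254685353187435
[-0.0, -0.0, -0.0] [-23, 0, 34]
[-0.0, -0.0, -0.0] [-23, 0, 34]
```

send_rows:
  commands: [1.1,4.9,-2.3,40,-31,8,60,1.1,4.9,-2.3,40,-29,12,60,1.1,4.9,-2.3,40,-27,16,60,1.1,4.9,-2.3,40,-25,20,60,1.1,4.9,-2.3,39,-23,24,60]

```text
t: 2.28
position: [0.3084, -0.3486, 0.2275]
ee_rot: [-2.839, -0.698, -0.612]
ft_force: [-0.0, 0.2, 0.2]
width: 0.652
gripper_force: 0.0
```

send_rows:
  commands: [1.1,4.9,-2.3,37,-21,28,60,1.1,4.9,-2.3,36,-19,32,60,1.1,4.9,-2.3,33,-17,35,60,1.1,4.9,-2.3,31,-15,38,60,1.1,4.9,-2.3,28,-13,41,60]

```text
t: 2.9
position: [0.4586, -0.1459, 0.1833]
ee_rot: [-2.445, -0.902, -1.137]
ft_force: [-0.0, 0.6, 0.2]
width: 0.653
gripper_force: 0.0
```

```bash
python3 - <<'E'
from h import *
e=np.radians(40);Rt=frame(np.cos(e)*d2+np.sin(e)*UP,[.6508,-.7593,0])
g=np.array([.532,-.082,.042]);z=Rt[:,2];print(get_state()['joint_pos'],get_state()['t'])
c=plan(Rt,g-.06*z,3)
E
```

```text
[-1.11632873 -0.08518662  2.17971801  0.84665295  1.41817761 -0.55433092] 2.9
now [ 0.459 -0.146  0.183] turn [-0.2  0.  -0.2] dist 0.11483743954671664
[-0.1, 0.0, -0.1] [-15, 0, 35]
[-0.1, 0.0, -0.1] [-15, 0, 35]
[-0.1, 0.0, -0.1] [-15, 0, 35]
```

send_rows:
  commands: [-0.1,0,-0.1,-15,0,35,60,-0.1,0,-0.1,-15,0,35,60,-0.1,0,-0.1,-15,0,35,60,0,0,0,0,0,0,60]

```text
t: 3.4
position: [0.4954, -0.111, 0.0796]
ee_rot: [-2.446, -0.904, -1.135]
ft_force: [-1.0, 0.1, 0.4]
width: 0.648
gripper_force: 0.0
```

```bash
python3 - <<'E'
from h import *
e=np.radians(40);Rt=frame(np.cos(e)*d2+np.sin(e)*UP,[.6508,-.7593,0])
g=np.array([.532,-.082,.042]);z=Rt[:,2]
im,d=eyes.snapshot('scene');a=im[130:270,150:330,::-1].copy()
s=get_state();q=s['position'];zz=R.from_rotvec(s['ee_rot']).as_matrix()[:,2]
a=cv2.resize(a,(720,560),interpolation=3)
for p,c in((g,(0,0,255)),(q,(0,255,0)),(q+zz*.055,(255,0,0))):
    u,v=proj('scene',p);cv2.circle(a,(int((u-150)*4),int((v-130)*4)),4,c,-1)
cv2.imwrite('pics/pre.png',a)
plan(Rt,g+.005*z,2)
E
```

```text
now [ 0.496 -0.113  0.081] turn [-0.1  0.1 -0. ] dist 0.066422570878925
[-0.0, 0.1, -0.0] [0, 0, 33]
[-0.0, 0.1, -0.0] [0, 0, 33]
```

View pics/pre.png

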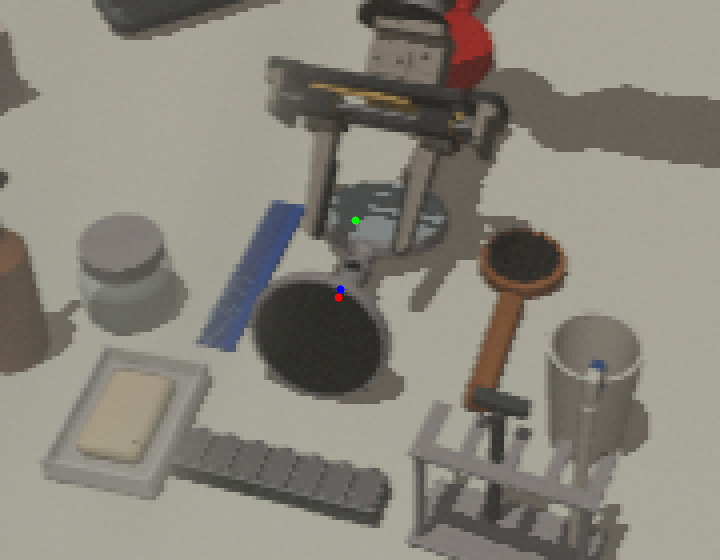

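The fingers straddle the tube (crop 355,250) and the grip point projects onto it (338,297). The comb and brush are clear, so I advance and grip.

send_rows:
  commands: [0,0.1,0,0,0,33,60,0,0.1,0,0,0,33,60,0,0,0,0,0,0,60,0,0,0,0,0,0,10,0,0,0,0,0,0,10]
  newtons: 35

```text
t: 4.08
position: [0.5356, -0.0826, 0.0407]
ee_rot: [-2.449, -0.907, -1.146]
ft_force: [0.0, -0.1, 0.3]
width: 0.458
gripper_force: 0.0
```

send_rows:
  commands: [0,0,0,0,0,0,10,0,0,0,0,0,0,10,0,0,0,0,0,0,10]

```text
t: 4.45
position: [0.5352, -0.0813, 0.0397]
ee_rot: [-2.447, -0.907, -1.144]
ft_force: [-2.8, -2.1, 3.5]
width: 0.232
gripper_force: 34.9
```

```bash
python3 - <<'E'
from h import *
s=get_state();R0=R.from_rotvec(s['ee_rot']);M=R0.as_matrix()
c=plan(M,s['position']+np.array([-.06,-.05,.11]),3)
b=np.radians(141);
Rt=frame(np.cos(b)*d2+np.sin(b)*UP,[.6508,-.7593,0])
c=plan(Rt,np.array([.42,-.19,.11]),11,c)
E
```

```text
now [ 0.535 -0.081  0.04 ] turn [-0. -0.  0.] dist 0.13490737563232041
[-0.0, -0.0, 0.0] [11, 0, -43]
[-0.0, -0.0, 0.0] [11, 0, -43]
[-0.0, -0.0, 0.0] [11, 0, -43]
now [ 0.475 -0.131  0.15 ] turn [   0.2 -101.1   -0. ] dist 0.08981684196587131
[0.0, -9.2, -0.0] [-7, 1, -3]
[0.0, -9.2, -0.0] [-8, 1, -2]
[0.0, -9.2, -0.0] [-8, 1, -1]
[0.0, -9.2, -0.0] [-8, 1, 1]
[0.0, -9.2, -0.0] [-8, 1, 2]
[0.0, -9.2, -0.0] [-8, 1, 3]
[0.0, -9.2, -0.0] [-7, 1, 4]
[0.0, -9.2, -0.0] [-6, 1, 5]
[0.0, -9.2, -0.0] [-5, 1, 6]
[0.0, -9.2, -0.0] [-4, 1, 7]
[0.0, -9.2, -0.0] [-3, 1, 8]
```

send_rows:
  commands: [0,0,0,6,0,-20,10,0,0,0,7,0,-28,10,0,0,0,7,0,-28,10,0,0,0,7,0,-28,10,0,0,0,6,0,-25,10]

```text
t: 5.08
position: [0.4743, -0.1312, 0.1462]
ee_rot: [-2.449, -0.906, -1.138]
ft_force: [0.6, -0.1, -7.8]
width: 0.23
gripper_force: 35.0
```

send_rows:
  commands: [0,-5,0,-4,0,-2,10,0,-7,0,-7,1,-2,10,0,-8,0,-7,1,-1,10,0,-8,0,-8,1,1,10,0,-8,0,-8,1,2,10]

```text
t: 5.7
position: [0.4543, -0.1531, 0.1271]
ee_rot: [-2.85, -1.055, -0.342]
ft_force: [-1.0, 0.4, -9.1]
width: 0.23
gripper_force: 35.0
```

```bash
python3 - <<'E'
from h import *
im,d=eyes.snapshot('scene');a=cv2.resize(im[80:290,130:400,::-1],(771,600),interpolation=3)
cv2.imwrite('pics/lift.png',a)
s=get_state();print(s['joint_pos'],s['width'],s['t'])
b=np.radians(141);Rt=frame(np.cos(b)*d2+np.sin(b)*UP,[.6508,-.7593,0])
c=plan(Rt,np.array([.42,-.19,.12]),8)
E
```

```text
[-0.73347073 -0.06009703  2.05233464  0.25870412  1.13107561  0.01836318] 0.23074867893923492 5.75
now [ 0.455 -0.153  0.128] turn [  0.1 -64.5   0.1] dist 0.05176272311756545
[0.0, -8.1, 0.0] [-6, 1, -1]
[0.0, -8.1, 0.0] [-6, 1, 0]
[0.0, -8.1, 0.0] [-6, 1, 1]
[0.0, -8.1, 0.0] [-6, 1, 2]
[0.0, -8.1, 0.0] [-6, 1, 3]
[0.0, -8.1, 0.0] [-5, 1, 4]
[0.0, -8.1, 0.0] [-5, 1, 4]
[0.0, -8.1, 0.0] [-4, 1, 5]
```

View pics/lift.png

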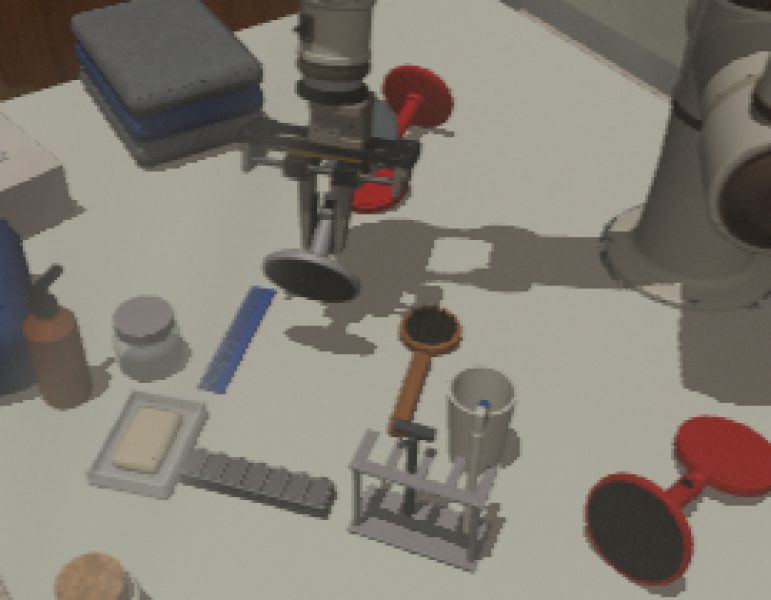

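```bash
cat >> h.py <<'E'
def disc(im,d,n,c,rad,zlo):
    P=pts(n,d);m=(d>0)&(np.linalg.norm(P-c,axis=-1)<rad)&(P[...,2]>zlo)
    return P[m]
E
python3 - <<'E'
from h import *
im,d=eyes.snapshot('scene');P=pts('scene',d)
# underside pixels: dark, around crop (312,280)-> px
u0,v0=130+312*270/771,80+280*210/600
v,u=np.mgrid[:384,:512]
m=(d>0)&(abs(u-u0)<18)&(abs(v-v0)<9)&(P[...,2]>.03)
q=P[m];q=q[np.linalg.norm(q-np.median(q,0),axis=1)<.06]
for _ in range(3):
    c=q.mean(0);w=np.linalg.svd(q-c,full_matrices=False)[2][2];e=abs((q-c)@w);q=q[e<.004]
w*=np.sign(w[2]);print(len(q),c,w,'elev',np.degrees(np.arcsin(w[2])),'az',np.degrees(np.arctan2(w[1],w[0])))
E
```

```text
353 [ 0.49657233 -0.11297464  0.11512741] [-0.67519515 -0.59246394  0.43942916] elev 26.06746521221078 az -138.73399831741952
```

send_rows:
  commands: [0,-8,0,-6,1,-1,10,0,-8,0,-6,1,0,10,0,-8,0,-6,1,1,10,0,-8,0,-6,1,2,10,0,-8,0,-6,1,3,10]

```text
t: 6.42
position: [0.4346, -0.1767, 0.1234]
ee_rot: [2.739, 1.012, -0.634]
ft_force: [-0.0, -0.8, -9.5]
width: 0.231
gripper_force: 35.0
```

send_rows:
  commands: [0,-8,0,-5,1,4,10,0,-8,0,-5,1,4,10,0,-8,0,-4,1,5,10,0,0,0,0,0,0,10]

```text
t: 6.92
position: [0.4215, -0.1906, 0.1177]
ee_rot: [2.453, 0.911, -1.143]
ft_force: [-0.6, 0.7, -8.1]
width: 0.233
gripper_force: 35.0
```

```bash
python3 - <<'E'
from h import *
im,d=eyes.snapshot('scene');a=cv2.resize(im[80:290,130:400,::-1],(771,600),interpolation=3)
cv2.imwrite('pics/up.png',a)
s=get_state();print(s['joint_pos'],s['width'],s['t'])
b=np.radians(141);Rt=frame(np.cos(b)*d2+np.sin(b)*UP,[.6508,-.7593,0])
c=plan(Rt,np.array([.42,-.19,.06]),3)
E
```

```text
[-0.26534063  0.48504301  1.65665954 -0.68037215  1.5849587   0.79883101] 0.2321920501107139 6.975
now [ 0.422 -0.191  0.119] turn [-0.2 -1.3  0.1] dist 0.05949546157006143
[-0.1, -0.4, 0.0] [15, -1, 13]
[-0.1, -0.4, 0.0] [15, -1, 13]
[-0.1, -0.4, 0.0] [15, -1, 13]
```

View pics/up.png

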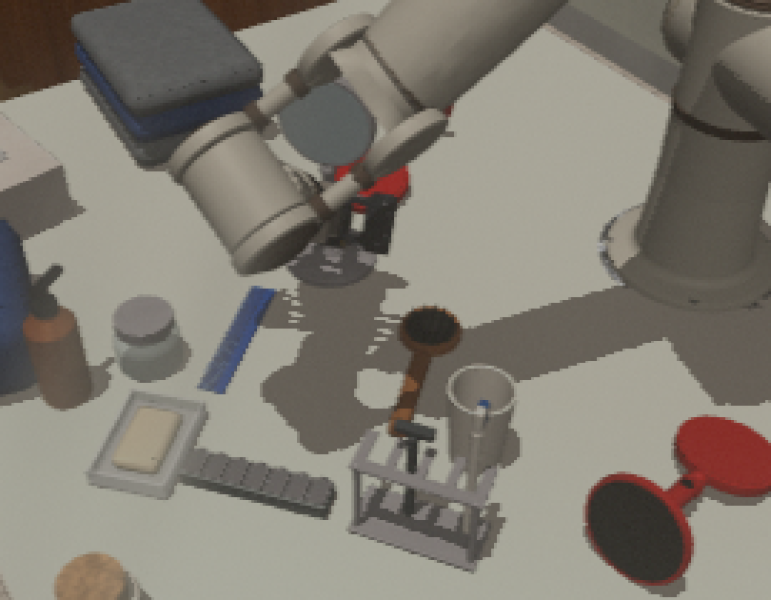

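send_rows:
  commands: [0,-1,0,12,0,9,10,0,0,0,16,0,12,10,0,0,0,8,0,7,10,0,0,0,6,0,5,10,0,0,0,0,0,0,10]

```text
t: 7.6
position: [0.424, -0.1917, 0.0684]
ee_rot: [2.433, 0.898, -1.158]
ft_force: [0.1, -0.7, -8.1]
width: 0.223
gripper_force: 35.0
```

send_rows:
  commands: [0,0,0,3,0,2,10,0,0,0,3,0,2,10,0,0,0,2,0,2,10,0,0,0,0,0,0,10]
  newtons: 15

```text
t: 8.1
position: [0.4245, -0.1915, 0.0586]
ee_rot: [2.433, 0.898, -1.158]
ft_force: [0.3, -0.2, -8.3]
width: 0.234
gripper_force: 15.0
```

send_rows:
  commands: [0,0,0,2,0,1,10,0,0,0,2,0,1,10,0,0,0,0,0,0,10]

```text
t: 8.48
position: [0.4253, -0.1911, 0.0557]
ee_rot: [2.431, 0.896, -1.16]
ft_force: [-2.0, 1.5, 1.6]
width: 0.235
gripper_force: 15.0
```

send_rows:
  commands: [0,0,0,0,0,0,10,0,0,0,0,0,0,26,0,0,0,0,0,0,32,0,0,0,0,0,0,45]
  newtons: 4

```text
t: 8.98
position: [0.4256, -0.191, 0.0545]
ee_rot: [2.433, 0.898, -1.157]
ft_force: [0.1, -0.6, 0.9]
width: 0.431
gripper_force: 0.0
```

```bash
python3 - <<'E'
from h import *
for n in('scene','top'):
    im,d=eyes.snapshot(n);P=pts(n,d)
    for t in('head','mirror'):
        for s in spotter.silhouettes(t,n):
            q=P[s['mask']&(d>0)]
            if len(q): print(n,t,round(s['conf'],2),np.round(s['uv']),np.round(np.percentile(q,[3,50,97],axis=0),3).tolist())
    m=(d>0)&(np.hypot(P[...,0]-.42,P[...,1]+.19)<.16)&(P[...,2]>.1)
    Q=P[m]
    for lo in np.arange(.1,.6,.05):
        k=(Q[:,2]>=lo)&(Q[:,2]<lo+.05)
        if k.sum():
            s=(Q[k,:2]-[.42,-.19])@(-d2[:2]); print(n,round(lo,2),k.sum(),'s(from head plane,far+)',np.round(np.percentile(s,[0,10,50,90,100]),3))
    cv2.imwrite(f'pics/{n}_r.png',cv2.resize(im[80:260,150:350,::-1],(600,540),interpolation=3))
E
```

```text
scene head 0.9 [383. 238.] [[0.177, 0.214, -0.0], [0.234, 0.266, 0.025], [0.28, 0.313, 0.036]]
scene head 0.86 [241. 142.] [[0.409, -0.215, 0.123], [0.435, -0.182, 0.174], [0.462, -0.149, 0.219]]
scene head 0.53 [298. 224.] [[0.404, 0.076, 0.019], [0.434, 0.106, 0.073], [0.467, 0.139, 0.1]]
scene mirror 0.97 [368. 253.] [[0.19, 0.225, 0.01], [0.388, 0.284, 0.034], [0.412, 0.338, 0.102]]
scene 0.1 421 s(from head plane,far+) [-0.001  0.015  0.088  0.111  0.152]
scene 0.15 390 s(from head plane,far+) [0.012 0.014 0.017 0.077 0.155]
scene 0.2 119 s(from head plane,far+) [0.013 0.015 0.017 0.149 0.159]
scene 0.35 1 s(from head plane,far+) [0.141 0.141 0.141 0.141 0.141]
top head 0.74 [335. 243.] [[0.218, -0.388, 0.013], [0.266, -0.344, 0.025], [0.314, -0.296, 0.038]]
top head 0.62 [172. 262.] [[0.181, 0.157, 0.011], [0.194, 0.232, 0.017], [0.206, 0.242, 0.396]]
top head 0.56 [294. 188.] [[0.397, -0.221, 0.018], [0.424, -0.182, 0.228], [0.457, -0.148, 0.244]]
top head 0.17 [226. 144.] [[0.564, 0.046, 0.017], [0.625, 0.06, 0.022], [0.641, 0.082, 0.202]]
top mirror 0.71 [341. 249.] [[0.108, -0.446, 0.0], [0.245, -0.364, 0.029], [0.313, -0.296, 0.105]]
top mirror 0.59 [295. 194.] [[0.382, -0.235, 0.007], [0.419, -0.189, 0.016], [0.473, -0.148, 0.242]]
top mirror 0.48 [171. 260.] [[0.182, 0.201, 0.011], [0.197, 0.236, 0.018], [0.404, 0.25, 0.198]]
top 0.1 780 s(from head plane,far+) [-0.002  0.053  0.078  0.105  0.15 ]
top 0.15 383 s(from head plane,far+) [-0.     0.073  0.112  0.136  0.154]
top 0.2 316 s(from head plane,far+) [0.    0.004 0.016 0.153 0.16 ]
top 0.3 33 s(from head plane,far+) [0.126 0.131 0.144 0.155 0.157]
top 0.35 120 s(from head plane,far+) [0.115 0.127 0.137 0.149 0.157]
top 0.4 70 s(from head plane,far+) [0.083 0.094 0.111 0.126 0.135]
top 0.45 6 s(from head plane,far+) [0.09  0.091 0.096 0.101 0.102]
```

View pics/scene_r.png

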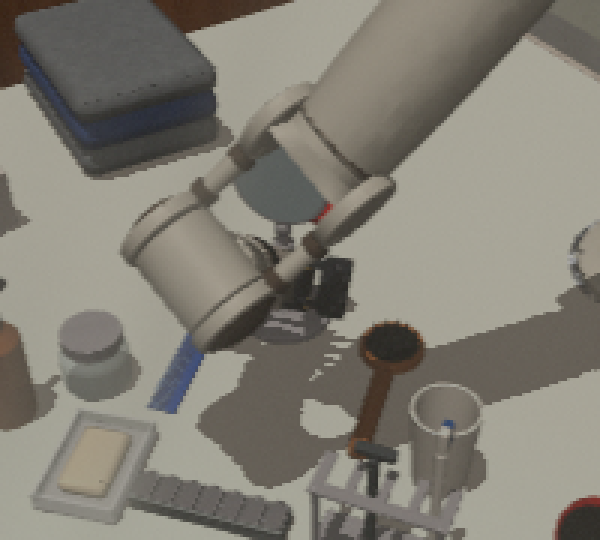

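Upright, with the head at about (0.434,-0.183) and z from 0.125 to 0.235. The forearm is well above it, so I back off and come over the top.

```bash
python3 - <<'E'
from h import *
s=get_state();M=R.from_rotvec(s['ee_rot']).as_matrix();p=s['position']
c=plan(M,p-.08*M[:,2],2)
c=plan(M,c[1]+[0,0,.22],4,c)
Rt=frame([0,0,1],[.7593,.6508,0])
c=plan(Rt,np.array([.434,-.183,.31]),14,c)
E
```

```text
now [ 0.425 -0.191  0.054] turn [ 0.  0. -0.] dist 0.08
[0.0, 0.0, -0.0] [0, 0, -40]
[0.0, 0.0, -0.0] [0, 0, -40]
now [ 0.473 -0.15   0.105] turn [0. 0. 0.] dist 0.22000000000000003
[0.0, 0.0, 0.0] [-43, 0, -35]
[0.0, 0.0, 0.0] [-43, 0, -35]
[0.0, 0.0, 0.0] [-43, 0, -35]
[0.0, 0.0, 0.0] [-43, 0, -35]
now [ 0.473 -0.15   0.325] turn [-39.7  39.9 -83.6] dist 0.05257850141735793
[-2.8, 2.8, -6.0] [-1, 0, 3]
[-2.8, 2.8, -6.0] [-2, 0, 3]
[-2.8, 2.8, -6.0] [-2, -1, 3]
[-2.8, 2.8, -6.0] [-2, -1, 3]
[-2.8, 2.8, -6.0] [-2, -1, 3]
[-2.8, 2.8, -6.0] [-2, -2, 3]
[-2.8, 2.8, -6.0] [-2, -2, 3]
[-2.8, 2.8, -6.0] [-2, -2, 2]
[-2.8, 2.8, -6.0] [-1, -3, 2]
[-2.8, 2.8, -6.0] [-1, -3, 2]
[-2.8, 2.8, -6.0] [-1, -3, 2]
[-2.8, 2.8, -6.0] [-1, -3, 2]
[-2.8, 2.8, -6.0] [-1, -3, 1]
[-2.8, 2.8, -6.0] [0, -4, 1]
```

send_rows:
  commands: [0,0,0,0,0,-30,45,0,0,0,0,0,-50,60]

```text
t: 9.52
position: [0.4714, -0.1501, 0.1045]
ee_rot: [2.433, 0.898, -1.163]
ft_force: [0.4, -1.6, 1.3]
width: 0.576
gripper_force: 0.0
```

send_rows:
  commands: [0,0,0,-43,0,-35,60,0,0,0,-43,0,-35,60,0,0,0,-43,0,-35,60,0,0,0,-43,0,-35,60,0,0,0,0,0,0,60]

```text
t: 10.15
position: [0.474, -0.1501, 0.3315]
ee_rot: [2.434, 0.893, -1.145]
ft_force: [-0.4, -0.0, -0.9]
width: 0.656
gripper_force: 0.0
```

send_rows:
  commands: [-2.8,2.8,-6,-1,0,3,60,-2.8,2.8,-6,-2,0,3,60,-2.8,2.8,-6,-2,-1,3,60,-2.8,2.8,-6,-2,-1,3,60,-2.8,2.8,-6,-2,-1,3,60]

```text
t: 10.78
position: [0.459, -0.1611, 0.3211]
ee_rot: [2.227, 1.724, -0.833]
ft_force: [-0.8, -0.0, 0.1]
width: 0.65
gripper_force: 0.0
```

send_rows:
  commands: [-2.8,2.8,-6,-2,-2,3,60,-2.8,2.8,-6,-2,-2,3,60,-2.8,2.8,-6,-2,-2,2,60,-2.8,2.8,-6,-1,-3,2,60,-2.8,2.8,-6,-1,-3,2,60]

```text
t: 11.4
position: [0.4445, -0.1726, 0.3165]
ee_rot: [1.799, 2.431, -0.409]
ft_force: [0.2, 0.3, -0.1]
width: 0.655
gripper_force: 0.0
```

send_rows:
  commands: [-2.8,2.8,-6,-1,-3,2,60,-2.8,2.8,-6,-1,-3,2,60,-2.8,2.8,-6,-1,-3,1,60,-2.8,2.8,-6,0,-4,1,60]

```text
t: 11.9
position: [0.4339, -0.1822, 0.3127]
ee_rot: [-1.298, -2.852, 0.015]
ft_force: [-0.1, -0.0, 0.0]
width: 0.653
gripper_force: 0.0
```

```bash
python3 - <<'E'
from h import *
im,d=eyes.snapshot('scene');P=pts('scene',d)
for s in spotter.silhouettes('head','scene'):
    q=P[s['mask']&(d>0)]
    if len(q): print(round(s['conf'],2),np.round(s['uv']),np.round(np.percentile(q,[3,50,97],axis=0),3).tolist())
m=(d>0)&(np.hypot(P[...,0]-.434,P[...,1]+.183)<.07)&(P[...,2]>.14)&(P[...,2]<.25)
q=P[m]
for _ in range(4):
    c=q.mean(0);w=np.linalg.svd(q-c,full_matrices=False)[2][2];q=q[abs((q-c)@w)<.004]
w*=np.sign(w[0]);print(len(q),c,w,'az',np.degrees(np.arctan2(w[1],w[0])),'max',q.max(0),q.min(0))
cc=c[:2]-w[:2]*.007;print('mid',cc)
print(get_state()['joint_pos'],get_state()['t'])
yx=np.array([w[0],w[1],0]);yx/=np.linalg.norm(yx)
t=np.array([-yx[1],yx[0]]);lat=(q[:,:2]-cc)@t;ctr=cc+t*(lat.max()+lat.min())/2;print('ctr',ctr,np.ptp(lat))
Rt=frame([0,0,1],yx)
c=plan(Rt,np.array([*ctr,.26]),2)
c=plan(Rt,np.array([*ctr,.21]),2,c)
cv2.imwrite('pics/over.png',cv2.resize(im[60:240,150:350,::-1],(600,540),interpolation=3))
E
```

```text
0.7 [384. 240.] [[0.181, 0.219, 0.014], [0.236, 0.268, 0.026], [0.281, 0.312, 0.035]]
0.66 [263. 146.] [[0.212, -0.377, 0.006], [0.249, -0.319, 0.026], [0.394, -0.15, 0.171]]
0.61 [241. 136.] [[0.406, -0.218, 0.133], [0.434, -0.181, 0.192], [0.463, -0.145, 0.239]]
708 [ 0.43486583 -0.18210732  0.19076463] [0.78784129 0.61587236 0.00270816] az 38.01549940931951 max [ 0.46773127 -0.13933959  0.24381051] [ 0.39969333 -0.22698866  0.14008495]
mid [ 0.42935094 -0.18641843]
[-0.64879511 -0.15630174  1.747807   -0.0131679   1.5554161  -1.35918851] 12.0
ctr [ 0.42972223 -0.18689339] 0.10829951501974776
now [ 0.434 -0.183  0.312] turn [-0.8 -0.1  2.7] dist 0.052749880754828955
[-0.4, -0.1, 1.4] [0, -2, 26]
[-0.4, -0.1, 1.4] [0, -2, 26]
now [ 0.43  -0.187  0.26 ] turn [0. 0. 0.] dist 0.05000000000000002
[0.0, 0.0, 0.0] [0, 0, 25]
[0.0, 0.0, 0.0] [0, 0, 25]
```

View pics/over.png

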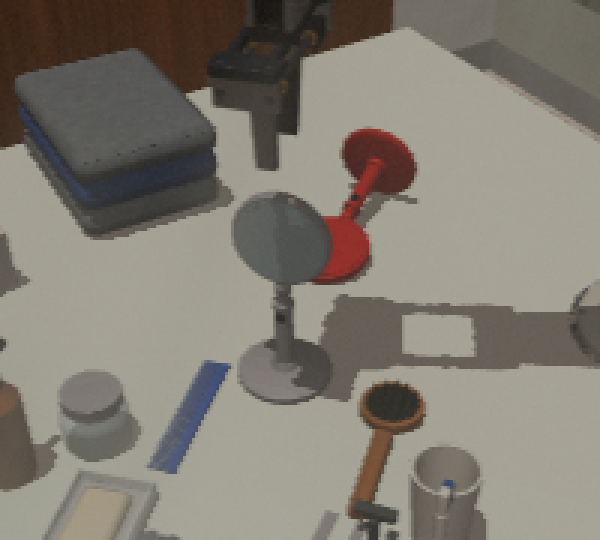

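It stands upright with its base flat. The dark hole at crop (281,318) faces the camera, and the comb and brush are clear. Next I grip the upper rim.

send_rows:
  commands: [-0.4,0,1.4,0,-2,26,60,-0.4,0,1.3,0,-2,26,60,0,0,0,0,0,25,60,0,0,0,0,0,25,60,0,0,0,0,0,0,60]

```text
t: 12.62
position: [0.4296, -0.1839, 0.2094]
ee_rot: [-1.372, -2.821, -0.001]
ft_force: [0.6, 0.3, 0.3]
width: 0.653
gripper_force: 0.0
```

send_rows:
  commands: [0,0,0,0,0,0,6,0,0,0,0,0,0,6,0,0,0,0,0,0,6,0,0,0,0,0,0,6,0,0,0,0,0,0,6]
  newtons: 25

```text
t: 13.25
position: [0.4305, -0.1861, 0.2122]
ee_rot: [1.373, 2.826, -0.003]
ft_force: [-2.1, -2.9, -4.6]
width: 0.15
gripper_force: 25.0
```

send_rows:
  commands: [0,0,0,0,0,-10,6,0,0,0,0,0,-12,6,0,0,0,0,0,-12,6,0,0,0,0,0,-12,6,0,0,0,0,0,-10,6]

```text
t: 13.88
position: [0.4308, -0.1852, 0.2687]
ee_rot: [1.373, 2.826, 0.001]
ft_force: [-2.1, -0.3, -6.4]
width: 0.156
gripper_force: 25.0
```

send_rows:
  commands: [0,0,0,0,0,-5,6,0,0,0,0,0,-3,6,0,0,0,0,0,-2,6,0,0,0,0,0,0,6]

```text
t: 14.38
position: [0.4309, -0.1853, 0.2775]
ee_rot: [1.373, 2.826, 0.001]
ft_force: [-0.8, -0.3, -7.9]
width: 0.15
gripper_force: 25.0
```

send_rows:
  commands: [0,0,0,0,0,-1.5,6,0,0,0,0,0,-1.5,6,0,0,0,0,0,0,6]

```text
t: 14.75
position: [0.431, -0.1855, 0.2811]
ee_rot: [1.373, 2.825, 0.0]
ft_force: [-0.4, -0.2, -8.6]
width: 0.151
gripper_force: 25.0
```

```bash
python3 - <<'E'
from h import *
im,d=eyes.snapshot('scene');P=pts('scene',d);print(get_state()['position'],get_state()['ft_force'])
for s in spotter.silhouettes('mirror','scene'):
    q=P[s['mask']&(d>0)]
    if len(q): print(round(s['conf'],2),np.round(s['uv']),np.round(np.percentile(q,[3,50,97],axis=0),3).tolist())
# base top face height
m=(d>0)&(np.hypot(P[...,0]-.42,P[...,1]+.19)<.05)&(P[...,2]<.04);print('base top z',np.percentile(P[m][:,2],[5,25,50,75,95]),m.sum())
m=(d>0)&(np.hypot(P[...,0]-.43,P[...,1]+.186)<.06)&(P[...,2]>.12);print('head low',np.percentile(P[m][:,2],[0,1,5]))
print('button',spotter.find_in('button','scene'))
cv2.imwrite('pics/drawn.png',cv2.resize(im[100:210,190:310,::-1],(640,586),interpolation=3))
E
```

```text
[ 0.43101355 -0.18548644  0.28102236] [-0.30444381  0.7598132  -6.74736676]
0.97 [268. 130.] [[0.1, -0.461, 0.001], [0.215, -0.377, 0.031], [0.314, -0.291, 0.101]]
0.66 [244. 138.] [[0.395, -0.22, 0.014], [0.436, -0.176, 0.205], [0.476, -0.139, 0.297]]
0.63 [367. 252.] [[0.192, 0.223, -0.0], [0.387, 0.284, 0.033], [0.412, 0.338, 0.102]]
base top z [0.01520356 0.01787172 0.01956209 0.02128978 0.02775675] 335
head low [0.12242072 0.14626935 0.21262983]
button [{'uv': [217.3, 247.2], 'conf': 0.33}]
```

View pics/drawn.png

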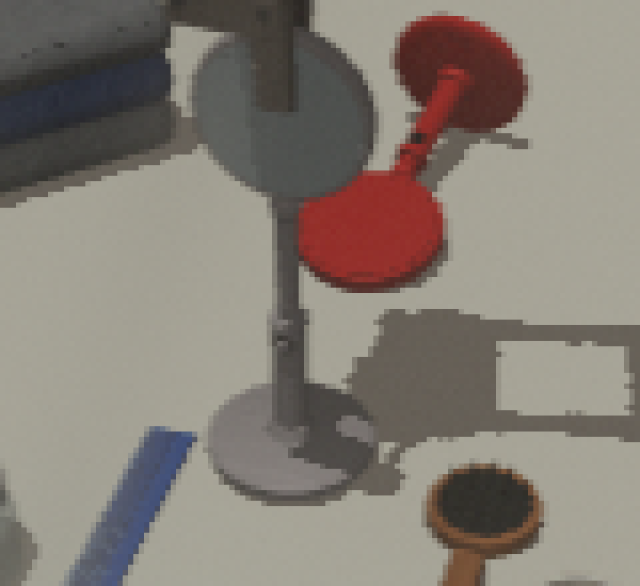

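```bash
python3 - <<'E'
from h import *
im,d=eyes.snapshot('scene');new=im[...,::-1].astype(np.uint8)
old=cv2.resize(cv2.imread('pics/over.png'),(200,180),interpolation=cv2.INTER_AREA)
K=6
def tm(u0,u1,v0,v1):
    t=cv2.resize(old[v0-60:v1-60,u0-150:u1-150],None,fx=K,fy=K,interpolation=2)
    w=cv2.resize(new[v0-10:v1+10,u0-10:u1+10],None,fx=K,fy=K,interpolation=2)
    r_=cv2.matchTemplate(w,t,cv2.TM_CCOEFF_NORMED);_,mx,_,l=cv2.minMaxLoc(r_);return round(mx,3),(l[0]/K-10,l[1]/K-10)
print('base left/bottom',tm(226,250,178,197),'base',tm(226,264,170,198),'tube',tm(236,252,160,182),'comb',tm(200,230,180,215),'brush',tm(270,292,185,215))
u,v=proj('scene',np.array([[.424,-.191,0],[.424,-.191,.01]]));print('px per 10mm',v[1]-v[0])
a=cv2.resize(old[90:125,75:115],(400,350),interpolation=cv2.INTER_NEAREST);b=cv2.resize(new[150:185,225:265],(400,350),interpolation=cv2.INTER_NEAREST)
cv2.imwrite('pics/cmp.png',np.hstack([a,b]))
print(get_state()['ft_force'],get_state()['position'])
E
```

```text
base left/bottom (0.915, (-0.16666666666666607, -0.16666666666666607)) base (0.907, (-0.3333333333333339, -0.5)) tube (0.965, (-0.16666666666666607, -0.8333333333333339)) comb (0.998, (0.0, 0.0)) brush (0.999, (0.0, 0.0))
px per 10mm -2.1456460542057982
[-0.64100821  0.16347308 -8.81612305] [ 0.43092238 -0.1854405   0.28089227]
```

View pics/cmp.png

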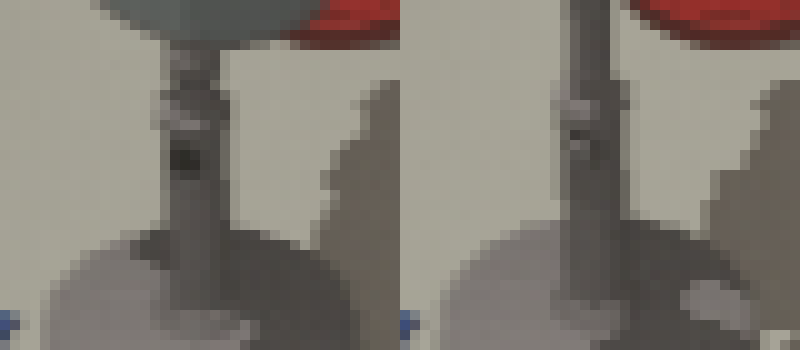

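send_rows:
  commands: [0,0,0,0,0,1,6,0,0,0,0,0,0,6]

```text
t: 15.2
position: [0.4309, -0.1854, 0.2798]
ee_rot: [1.373, 2.825, 0.0]
ft_force: [0.2, 0.9, -8.9]
width: 0.149
gripper_force: 25.0
```

send_rows:
  commands: [0,0,0,0,0,1,6,0,0,0,0,0,0,6]

```text
t: 15.45
position: [0.4309, -0.1854, 0.2788]
ee_rot: [1.373, 2.825, 0.0]
ft_force: [0.3, -0.3, -8.1]
width: 0.152
gripper_force: 25.0
```

send_rows:
  commands: [0,0,0,0,0,1,6,0,0,0,0,0,0,6]

```text
t: 15.7
position: [0.4309, -0.1854, 0.2778]
ee_rot: [1.373, 2.825, 0.0]
ft_force: [0.2, -0.5, -9.0]
width: 0.15
gripper_force: 25.0
```

send_rows:
  commands: [0,0,0,0,0,1,6,0,0,0,0,0,0,6]

```text
t: 15.95
position: [0.4309, -0.1854, 0.2768]
ee_rot: [1.373, 2.826, 0.0]
ft_force: [-0.4, 0.5, -8.6]
width: 0.148
gripper_force: 25.0
```

send_rows:
  commands: [0,0,0,0,0,1,6,0,0,0,0,0,0,6]

```text
t: 16.2
position: [0.4309, -0.1854, 0.2758]
ee_rot: [1.373, 2.825, 0.0]
ft_force: [0.4, -0.0, -7.4]
width: 0.147
gripper_force: 25.0
```

send_rows:
  commands: [0,0,0,0,0,1,6,0,0,0,0,0,0,6]

```text
t: 16.45
position: [0.4309, -0.1854, 0.2749]
ee_rot: [1.373, 2.825, 0.0]
ft_force: [-0.1, -0.1, -8.6]
width: 0.151
gripper_force: 25.0
```

send_rows:
  commands: [0,0,0,0,0,1,6,0,0,0,0,0,0,6]

```text
t: 16.7
position: [0.4311, -0.1856, 0.2744]
ee_rot: [1.372, 2.825, 0.0]
ft_force: [-0.7, 0.1, -6.2]
width: 0.152
gripper_force: 25.0
```

Contact is starting. I continue gently.

send_rows:
  commands: [0,0,0,0,0,0.7,6,0,0,0,0,0,0,6]

```text
t: 16.95
position: [0.4312, -0.1856, 0.2743]
ee_rot: [1.372, 2.824, -0.0]
ft_force: [-2.3, 1.3, 0.4]
width: 0.151
gripper_force: 25.0
```

send_rows:
  commands: [0,0,0,0,0,0.7,6,0,0,0,0,0,0,6]

```text
t: 17.2
position: [0.4311, -0.1856, 0.273]
ee_rot: [1.372, 2.824, -0.0]
ft_force: [-0.8, 1.0, 0.4]
width: 0.155
gripper_force: 25.0
```

send_rows:
  commands: [0,0,0,0,0,0,25,0,0,0,0,0,0,40,0,0,0,0,0,0,60]
  newtons: 5

```text
t: 17.58
position: [0.4311, -0.1856, 0.2726]
ee_rot: [1.372, 2.825, 0.0]
ft_force: [0.8, 0.1, -1.0]
width: 0.455
gripper_force: 0.0
```

send_rows:
  commands: [0,0,0,0,0,-20,60,0,0,0,0,0,-50,60,0,0,0,0,0,-40,60,0,0,0,0,0,0,60]

```text
t: 18.08
position: [0.4321, -0.1863, 0.3864]
ee_rot: [1.369, 2.819, -0.002]
ft_force: [0.5, 1.0, 0.2]
width: 0.651
gripper_force: 0.0
```

```bash
python3 - <<'E'
from h import *
im,d=eyes.snapshot('scene');P=pts('scene',d);new=im[...,::-1]
m=(d>0)&(np.hypot(P[...,0]-.43,P[...,1]+.186)<.055)&(P[...,2]>.205)&(P[...,2]<.33)
q=P[m]
for _ in range(4):
    c=q.mean(0);w=np.linalg.svd(q-c,full_matrices=False)[2][2];q=q[abs((q-c)@w)<.004]
print('head c',c,'normal',w,'z range',np.percentile(q[:,2],[0,1,99,100]),len(q))
a=cv2.resize(new[150:185,225:265],(400,350),interpolation=cv2.INTER_NEAREST);b=cv2.resize(new[80:220,175:335],(400,350),interpolation=3)
cv2.imwrite('pics/fin.png',np.hstack([a,b]));print(get_state()['t'],spotter.pinpoint('head','scene')[:3])
E
```

```text
head c [ 0.43690076 -0.17966475  0.2532643 ] normal [-0.78264824 -0.62245453 -0.00347725] z range [0.20511552 0.20609722 0.30149894 0.30295885] 789
18.125 [{'uv': [256.3, 145.6], 'conf': 0.88}, {'uv': [242.0, 119.6], 'conf': 0.87}, {'uv': [386.9, 238.6], 'conf': 0.69}]
```

View pics/fin.png

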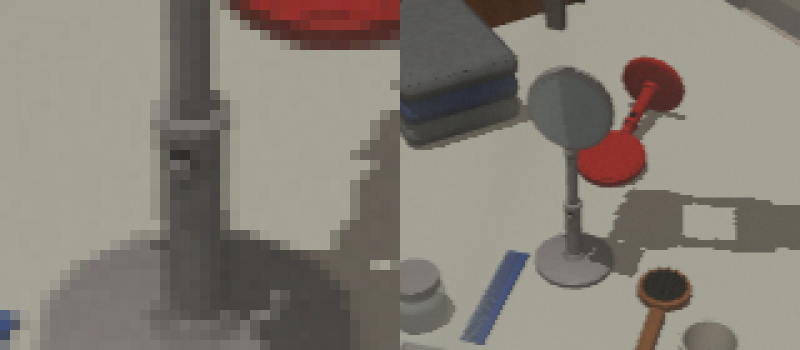

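```bash
python3 -c "
from rig import r
print(r.job_done())"
```

```text
the job is handed in; nothing more can be done
None
```

The chrome mirror stands upright, base flat on the ledge at about (0.42, -0.19), with its head drawn to the end stop and the lock button showing in its hole. I lifted it clear of the pill box rather than sliding it, didn't press-test the lock, and handed in at about 18 s; no verdict came back.

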